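# Hold a relay over its empty socket for the pin check

## Task

Take the relay, the tallest part in the pocket tray, out of its pocket and carry it, without bumping the opened instrument, over the frame to the one empty relay socket on its circuit board. Stop with the relay upright and lined up over the socket, its stepped end over the socket's tapered end, its pin tips hovering about 5 mm above the socket and touching nothing, so that the pins can be checked before it is pressed in. Finish while still holding it there, do not plug it in or let go, and leave the other parts and tools where they are.

Things in the scene. Friction and masses are not known exactly. Their poses are not given: they have to be found in the camera images.
- relay_center (a point): Centre, half-way up, of the loose relay: cream box 13 (x) by 29 (y) by 29.5 mm tall; the lowest 4 mm are five steel pins. Pin tips 14.75 mm below this point, top 14.75 above. z up; x across the flat 13 mm sides to grip; y along its length to the end whose top is stepped down (5.5 mm lower over the last 6 mm). Stands upright in one tray pocket (which one varies). About 18 g.
- relay_step (a point): Point on the stepped-down part of the relay's top: on its long centre line, 11.5 mm from the centre towards +y and 9.25 mm above the centre point. Marks which end is which.
- socket_top (a point): Centre of the top face of the one empty socket: black, 17 by 36 mm, 9 mm tall, five slotted contacts; top face 51 mm above the bench. z up; y along its length to its narrower (tapered) end, which belongs under the relay's stepped end. One of three in a row on the board, 47 mm apart along y; which one is empty varies. Nothing taller than it within 30 mm to either side (x).
- fitted_relay1: One of two relays already plugged into the other sockets of the row: same cream case, top about 34.5 mm above the board, fixed; 47 mm from its neighbour, centre to centre. Origin: under the middle of its socket, at board height (42 mm above the bench).
- fitted_relay2: The other relay already plugged into its socket, same as the first.
- instrument: Opened current meter, fixed, lying along y. Origin at bench height under the middle of its aluminium channel (250 mm long, 108 wide, side walls 79 mm high; board top at 42 mm). Round grey bulkhead at its +y end, top 117 mm high; blue end cap (120 mm) and sensing head with tube guard (140 mm wide) at -y, to y = -365 mm. Capacitors at y = -86 to -66 mm, 78 mm high. Sockets at x = 0, y = 66, 19, -28 mm.
- tray: Dark pocket tray, fixed, 124 (x) by 150 (y) by 12 mm thick, origin under its middle. Six pockets 15 by 31 mm, 8 mm deep, at x = -36, 36 and y = -46, 0, 46 mm, long sides along y; four hold one part each, two are empty. The relay, the tallest part, stands 21.5 mm above the tray's top, aligned with the tray; its stepped end points to the tray's +y.
- film_cap: Light grey box capacitor in a tray pocket, 11 x 26.5 x 19 mm tall, loose, to be left alone. Origin under its middle.
- converter: Low dark metal converter block in a tray pocket, 13 x 28 x 12 mm tall, loose, to be left alone. Origin under its middle.
- choke: Small dark drum-shaped choke in a tray pocket, 14 mm diameter, 18 mm tall, loose, to be left alone. Origin under its middle.
- screwdriver: Screwdriver lying on the bench near the robot, about 170 mm long, under 30 mm high, to be left alone. Origin near its middle.
- pliers: Long-nose pliers lying on the bench, 165 mm long, 14 mm high, to be left alone. Origin near the joint of the jaws.
- calipers: Calipers lying flat on the bench, 230 mm long, 11 mm high, to be left alone. Origin on the beam, near its middle.
- tape_roll: Roll of amber tape lying flat, 84 mm diameter, 19 mm high, to be left alone.
- grease_jar: White jar, 52 mm diameter, 50 mm tall, standing on the bench, to be left alone.

How it is judged:
By the outcome, as a careful person would: the job done as asked, in the order asked, and still so for the second after the job is handed in, while the arm keeps its last pose, push and grip.
It also fails if it takes over 42 s, if anything falls off the work surface, if the arm or the gripper's body presses on something with over 40 N, if the wrist force passes 120 N, or if a joint passes its speed limit or range.

## Robot

A 7-joint arm with a two-finger parallel gripper is mounted at the origin on the work surface. World frame = base frame: x ahead of the robot, y to its left, z up, the work surface at z = 0. Lengths are in m, angles in rad, forces in N, time in s.
With the tool pointing down it reaches from about 0.4 to 0.85 m from the base axis. Payload 6.9 kg.
Tool frame: the origin (TCP) lies midway between the tips of the shut fingers; the grasp point (between the pads) lies behind it (ctrl.pinch_z is the z of the grasp point in the tool frame, in m); z points along the fingers, y is the direction in which the jaws open and shut (so a half turn about z gives the same grasp; the last joint's range is limited). The gripper opens to 85 mm and grips with 20 to 120 N. Pads are 22 mm wide; open, the fingers measure 114 mm over their backs; the gripper's body (76 mm by 85 mm) begins 54 mm behind the grasp point. The pads swing forward as they close: fully open they stand 13 mm farther back than shut.
Start: joints at [1.284, 0.507, -0.238, 1.5, 0.126, 1.149, -0.155], TCP at [0.239, -0.578, 0.231] pointing down, gripper open.
Joint ranges: [-3.08, 3.08], [-0.24, 2.05], [-1.43, 1.35], [0, 2.5], [-1.52, 4.66], [0.17, 1.96], [-2.89, 2.89]. Speed limits (rad/s): [2.39, 2.39, 3.14, 3.14, 3.14, 3.14, 3.14].

## Interface

Orientations are given as a unit quaternion [w, x, y, z].
In Python, from station import ctrl, get_state, vision, ticket, models gives the robot as it stands. Calls block until the motion is done:
- ctrl.movep(position, orientation): joint-space move of the TCP to a pose.
- ctrl.movel(position, frame=None, max_speed=0.15): straight line of the TCP; frame=None keeps the orientation; max_speed is the mean speed in m/s.
- ctrl.set_joints(angles): joint-space move.
- ctrl.ungrasp() and ctrl.close_gripper(force=None): open the fingers fully, or close them until they stop; force is the grip in N (None keeps the last).
- ctrl.pause(seconds).
- ctrl.ik(position, orientation): joint angles nearest the present ones, or None.
- get_state(): the state.
- vision.grab_frame(name): name is "side" or "top"; returns (picture, depth): 420x560x3 uint8, blue, green, red; 420x560 float32, m along the optical axis (not along the pixel's ray), 0 where there is no reading.
- vision.camera_info(name): a dict with "mtx" (3x3 intrinsics, pixels), "R" (3x3) and "t" (3): a world point X has camera coordinates R X + t. Camera axes: x right, y down, z forward; pixel columns grow to the right and rows downward; lengths in m; the calibration is good to about 2 mm. A picture is of the moment at which its call begins. camera_info takes no time and is no camera call.
A pose or a line that the arm cannot do raises ctrl.Unreachable and nothing moves.
- ticket.close_job(): hands the job in, once; it reports no verdict.
Trained networks look in the newest picture that a camera, given by its name, has taken for a name from the list of things; names that differ only in an ending like _2 or _b are one class to them, and where a whole thing is asked for, a point or a joint stands for the part that bears it (a point fixed in the world has none). Each returns a list of dicts, best first, with "p" (0 to 1); they miss things now and then, are a little off and sometimes report something else, mostly with a low value. They report only what shows in the picture. A call takes as long as a camera call.
- models.recognise(camera, target): "point" ([column, row] in pixels, amid what is visible of it).
- models.masks_of(camera, target): "mask" (420x560 bool, what is visible of it) and "point" ([column, row] in pixels, amid what is visible of it).
The state is a dict: "time": time; "qpos": joint angles; "qd": joint speeds; "tau": joint torques, N m; "tcp_pos": TCP position; "eef_rot": TCP orientation; "contact_force": force on the tool from outside, world axes, zero at the start; "wrist_torque": the same for the moment, N m; "width": finger opening in m.
Only numpy, scipy, OpenCV 4.12 (cv2) and the standard library are available. Lean on these libraries where they do the work, as an engineer would, in place of code of your own. Each camera call takes 0.05 s, during which the arm holds its last target. There are 200 camera calls.

## Working session

There is one attempt and no reset: what is moved stays moved. The work goes in short steps, each a Python script; the robot and the scene stay as the last script left them, time stands still between calls to the robot, and variables do not carry over. Pictures are saved under pics/ and viewed, about 8 in all and at most 12, crops included, and the job is handed in when it is done.

```bash
ls; mkdir -p pics; cat > h.py <<'E'
import numpy as np, cv2
from station import ctrl, get_state, vision, ticket, models
def cam(n):
    c=vision.camera_info(n); return np.array(c["mtx"]),np.array(c["R"]),np.array(c["t"]).ravel()
def cloud(n,d):
    K,R,t=cam(n); v,u=np.mgrid[:420,:560]
    p=np.stack([(u-K[0,2])/K[0,0]*d,(v-K[1,2])/K[1,1]*d,d],-1)
    return (p-t)@R          # R^T (p-t)
def ray_z(n,uv,z):          # pixel ray cut with plane z
    K,R,t=cam(n); r=R.T@np.linalg.inv(K)@np.array([uv[0],uv[1],1.]); o=-R.T@t
    return o+r*(z-o[2])/r[2]
def proj(n,X):
    K,R,t=cam(n); p=K@(R@np.asarray(X)+t); return p[:2]/p[2]
E
python3 - <<'E'
from h import *
print({k:np.round(v,3) if not isinstance(v,str) else v for k,v in get_state().items()}, ctrl.pinch_z)
for n in ("top","side"):
    im,d=vision.grab_frame(n); cv2.imwrite(f"pics/{n}0.png",im); np.save(f"{n}0.npy",d)
    K,R,t=cam(n); print(n,K[0,0],(-R.T@t).round(3),R.round(2).tolist())
    P=cloud(n,d)
    for k in ("relay_center","relay_step","socket_top","fitted_relay1","instrument","tray","film_cap","converter","choke"):
        for m in models.recognise(n,k)[:3]:
            u,v=np.round(m["point"]).astype(int); print(n,k,round(m["p"],2),u,v,P[v,u].round(3))
E
```

```text
pics
{'time': np.float64(0.0), 'qpos': array([ 1.284,  0.508, -0.237,  1.501,  0.126,  1.149, -0.155]), 'qd': array([ 0.002,  0.001,  0.   ,  0.001,  0.001,  0.   , -0.001]), 'tau': array([-0.0000e+00, -6.2060e+01, -2.1860e+00, -2.4965e+01,  1.3000e-02,
        1.2000e-02,  0.0000e+00]), 'tcp_pos': array([ 0.238, -0.577,  0.23 ]), 'eef_rot': array([-0.001,  0.981,  0.195, -0.   ]), 'contact_force': array([ 0.513, -0.024, -0.571]), 'wrist_torque': array([-0.091, -0.021, -0.003]), 'width': np.float64(0.086)} -0.0187
top 440.7194381552825 [0.281 0.124 1.21 ] [[-0.04, -1.0, 0.0], [-0.98, 0.04, -0.2], [0.2, -0.01, -0.98]]
top relay_center 0.62 244 194 [0.57  0.203 0.017]
top relay_center 0.57 330 257 [ 0.384 -0.023  0.029]
top fitted_relay1 0.6 378 196 [ 0.535 -0.154  0.077]
top instrument 0.97 442 192 [ 0.546 -0.339  0.041]
top tray 0.79 245 203 [0.545 0.201 0.014]
top film_cap 0.45 228 220 [0.5   0.25  0.011]
side 434.87776718738775 [ 0.275 -0.46   0.824] [[0.91, -0.41, -0.0], [-0.32, -0.7, -0.63], [0.26, 0.58, -0.77]]
side relay_center 0.22 244 296 [ 0.388 -0.019  0.024]
side socket_top 0.67 350 342 [ 0.53  -0.205  0.05 ]
side fitted_relay1 0.61 339 317 [ 0.528 -0.161  0.073]
side fitted_relay1 0.54 366 359 [ 0.531 -0.253  0.076]
side instrument 0.8 351 355 [ 0.522 -0.225  0.042]
side instrument 0.75 248 194 [0.502 0.247 0.022]
```

```bash
python3 - <<'E'
from h import *
a=cv2.imread("pics/top0.png"); b=cv2.imread("pics/side0.png")
c=cv2.resize(a[120:320,170:540],(800,432)); cv2.imwrite("pics/a.png",c)
# tray, side crop + instrument side crop
cv2.imwrite("pics/b.png",np.hstack([cv2.resize(b[130:290,170:330],(400,400)),cv2.resize(b[270:420,290:440],(400,400))]))
E
```

```text
(no output)
```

View pics/a.png

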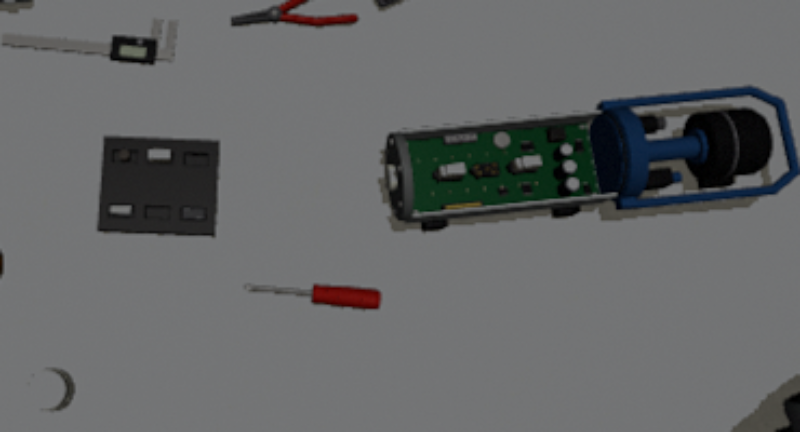

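View pics/b.png

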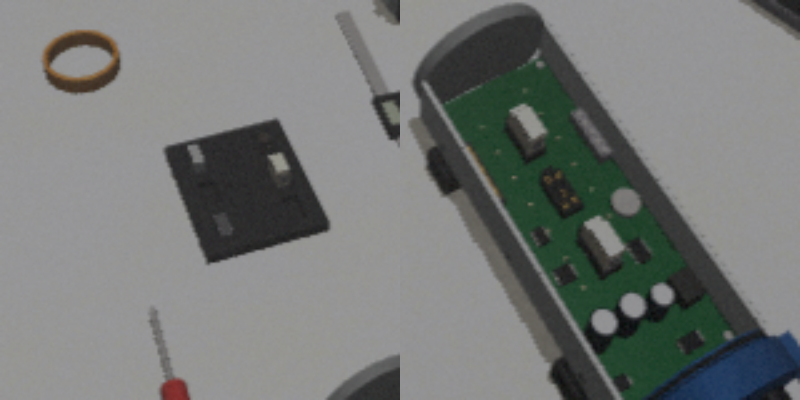

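The top view shows the relay in the tray at about (243,191) full-frame, the taller of the two cream and grey boxes. The film cap is at about (225,217). The empty socket is the middle one of the row, at side pixel (350,342). Next I'll measure both precisely.

```bash
python3 - <<'E'
from h import *
for n in ("top","side"):
    F=[vision.grab_frame(n) for _ in range(4)]
    im=np.mean([f[0] for f in F],0); D=np.array([f[1] for f in F]); d=np.median(D,0)
    np.savez(f"{n}1.npz",im=im,d=d); P=cloud(n,d); ok=d>0
    def box(x0,x1,y0,y1,z0,z1): return ok&(P[...,0]>x0)&(P[...,0]<x1)&(P[...,1]>y0)&(P[...,1]<y1)&(P[...,2]>z0)&(P[...,2]<z1)
    print(n,"bench z",np.median(P[box(.3,.45,.05,.12,-.02,.02)][:,2]).round(4))
    # tray
    m=box(.4,.65,.08,.32,.007,.017); r=cv2.minAreaRect(P[m][:,:2].astype(np.float32)*1000); print(" tray",m.sum(),r, P[m][:,2].mean())
    for nm,lo,hi in (("tall",.026,.045),("mid",.0195,.026)):
        m=box(.4,.65,.08,.32,lo,hi); c,l,s,cc=cv2.connectedComponentsWithStats(m.astype(np.uint8))
        for i in range(1,c):
            if s[i,4]>3: q=P[l==i]; print("  ",nm,s[i,4],cc[i].round(1),q.mean(0).round(4),cv2.minAreaRect(q[:,:2].astype(np.float32)*1000))
    m=box(.45,.62,-.33,-.1,.06,.085)
    c,l,s,cc=cv2.connectedComponentsWithStats(m.astype(np.uint8))
    for i in range(1,c):
        if s[i,4]>8: q=P[l==i]; print("  ins",s[i,4],cc[i].round(1),q.mean(0).round(4),cv2.minAreaRect(q[:,:2].astype(np.float32)*1000))
    for k in ("relay_center","relay_step","socket_top","fitted_relay1"):
        for mm in models.recognise(n,k)[:2]: print(k,round(mm["p"],2),np.round(mm["point"],1))
b=np.load("side1.npz")["im"]; g=lambda x:np.clip(x*2,0,255).astype(np.uint8)
cv2.imwrite("pics/c.png",np.hstack([cv2.resize(g(b[175:245,225:295]),(400,400),interpolation=2),cv2.resize(g(b[295:375,310:390]),(400,400),interpolation=2)]))
E
```

```text
top bench z 0.0014
 tray 2110 ((504.0347900390625, 178.61221313476562), (211.14468383789062, 192.48880004882812), 85.57929229736328) 0.013359771824256145
   tall 53 [243.8 190.9] [0.5749 0.2023 0.033 ] ((575.149658203125, 202.2158660888672), (27.766170501708984, 12.108932495117188), 85.17196655273438)
   mid 19 [227.2 190.7] [0.5801 0.249  0.0233] ((579.2708129882812, 249.58644104003906), (11.351719856262207, 12.314146995544434), 84.8335952758789)
   mid 7 [246.9 193.6] [0.5698 0.1948 0.0221] ((569.3076782226562, 195.14874267578125), (3.8542239665985107, 14.808161735534668), 14.924493789672852)
   mid 36 [225.4 216.5] [0.5074 0.2552 0.0241] ((507.4257507324219, 255.09913635253906), (25.045818328857422, 8.92238998413086), 87.14549255371094)
  ins 272 [398.8 176.6] [ 0.5857 -0.215   0.0753] ((586.4853515625, -215.66384887695312), (4.605973243713379, 228.67901611328125), 3.484602451324463)
  ins 40 [431.  188.9] [ 0.5489 -0.2983  0.0716] ((549.2257080078125, -298.8450012207031), (14.637547492980957, 13.730133056640625), 0.8259686231613159)
  ins 73 [413.8 194.6] [ 0.5348 -0.2502  0.0742
[... 1806 characters left out ...]
0.2243  0.0728] ((583.7898559570312, -215.04888916015625), (4.751449108123779, 230.07781982421875), 3.579982042312622)
  ins 976 [347.5 368.7] [ 0.4933 -0.251   0.0738] ((512.1541748046875, -212.9193878173828), (72.38668060302734, 229.887939453125), 3.8409547805786133)
  ins 144 [337.2 316.6] [ 0.5262 -0.1587  0.0721] ((527.3821411132812, -156.2744903564453), (12.964574813842773, 29.475170135498047), 4.120790004730225)
  ins 172 [365.7 359.4] [ 0.5319 -0.2519  0.0723] ((533.247314453125, -250.11239624023438), (13.146258354187012, 29.474332809448242), 3.269888401031494)
relay_center 0.65 [282.  195.6]
relay_step 0.56 [283.  197.5]
socket_top 0.49 [349.8 342. ]
fitted_relay1 0.58 [365.4 360.1]
```

View pics/c.png

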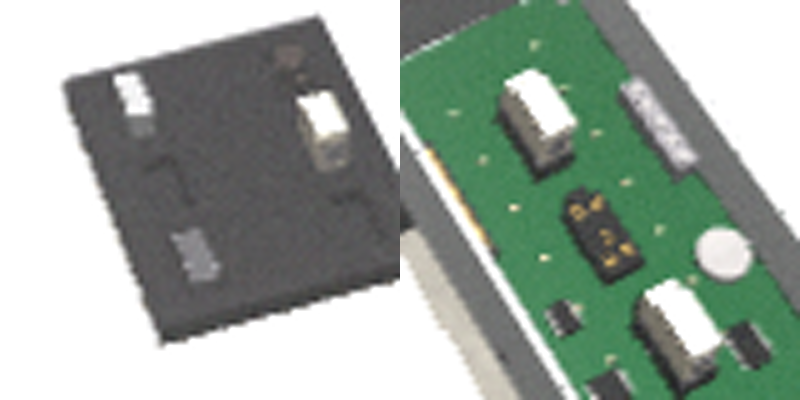

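Socket: the narrow end is towards the bulkhead (+y, around (580,200) in the right crop). The relay is at (325,130) in the left crop and seems to have its lower step at the near (-y) end. I'll confirm that with the depth profile, a zoomed crop and the tray edges.

```bash
python3 - <<'E'
from h import *
C=[]
for n,(u,v) in (("top",(243,192)),("side",(281,197))):
    z=np.load(n+"1.npz"); im,d=z["im"],z["d"]; P=cloud(n,d)
    C.append(cv2.resize(np.clip(im[v-14:v+14,u-14:u+14]*1.4,0,255).astype(np.uint8),(400,400),interpolation=cv2.INTER_CUBIC))
    m=(abs(P[...,0]-.573)<.005)&(abs(P[...,1]-.203)<.022)&(d>0); q=P[m]; q=q[np.argsort(q[:,1])]
    for lo in np.arange(.18,.226,.003):
        s=q[(q[:,1]>=lo)&(q[:,1]<lo+.003)]
        if len(s): print(n,round(lo,3),len(s),(s[:,2]*1000).round(1).tolist()[:12])
    # dark tray blob
    g=(im.mean(2)<60).astype(np.uint8); g&=((abs(P[...,0]-.54)<.13)&(abs(P[...,1]-.2)<.13)).astype(np.uint8)
    c,l,s,cc=cv2.connectedComponentsWithStats(g); i=1+np.argmax(s[1:,4])
    cn=max(cv2.findContours((l==i).astype(np.uint8),0,1)[0],key=len)[:,0]
    w=np.array([ray_z(n,p,.012)[:2]*1000 for p in cn],np.float32); print(n,"tray",im[203,245],cv2.minAreaRect(cv2.convexHull(w)))
    for k in ("relay_step","relay_center"):
        vision.grab_frame(n)
        print(k,[(round(a["p"],2),np.round(a["point"],1)) for a in models.recognise(n,k)[:3]])
cv2.imwrite("pics/d.png",np.hstack(C))
E
```

```text
top 0.18 1 [12.9]
top 0.183 3 [13.1, 14.9, 11.0]
top 0.186 6 [15.1, 11.8, 13.4, 28.3, 25.9, 25.1]
top 0.189 7 [18.8, 9.3, 35.0, 35.2, 33.7, 34.5, 22.8]
top 0.192 6 [9.3, 34.6, 34.4, 34.4, 32.8, 20.1]
top 0.195 5 [35.9, 34.0, 34.7, 30.6, 20.5]
top 0.198 6 [36.7, 33.7, 34.5, 33.7, 19.6, 11.8]
top 0.201 6 [37.2, 36.0, 33.9, 29.8, 20.7, 11.5]
top 0.204 7 [36.4, 34.3, 33.5, 30.7, 18.4, 14.4, 35.3]
top 0.207 7 [36.9, 34.5, 28.7, 18.5, 35.4, 35.4, 33.8]
top 0.21 3 [30.7, 16.9, 14.5]
top 0.213 7 [30.1, 28.9, 28.5, 16.7, 14.0, 30.2, 29.0]
top 0.216 3 [27.4, 16.3, 12.7]
top 0.219 4 [14.7, 13.2, 13.2, 13.5]
top 0.222 4 [16.0, 13.3, 14.4, 12.7]
top tray [35.25 35.5  36.5 ] ((537.978515625, 206.95672607421875), (148.59913635253906, 124.89418029785156), 85.15670776367188)
relay_step [(0.5, array([246.7, 204.3]))]
relay_center [(0.55, array([244.4, 191.2]))]
side 0.18 3 [11.3, 12.2, 11.5]
side 0.183 3 [13.8, 11.1, 12.2]
side 0.186 3 [12.9, 11.6, 11.9]
side 0.189 22 [33.2, 24.4, 25.5, 30.3, 17.9, 16.5, 12.7, 20.0, 26.2, 20.7, 26.7, 14.2]
side 0.192 4 [32.9, 33.8, 33.1, 32.5]
side 0.195 2 [32.6, 30.9]
side 0.198 5 [32.1, 33.0, 32.7, 31.9, 32.5]
side 0.201 4 [33.1, 32.1, 33.9, 32.1]
side 0.204 3 [33.7, 34.0, 33.4]
side 0.207 5 [32.2, 32.9, 35.4, 32.9, 33.5]
side 0.21 2 [33.4, 33.7]
side 0.213 1 [32.0]
side 0.216 2 [27.7, 27.5]
side 0.222 1 [10.1]
side tray [45.5  44.5  44.75] ((535.8219604492188, 202.1464385986328), (156.96702575683594, 123.35005187988281), 85.1727066040039)
relay_step []
relay_center []
```

View pics/d.png

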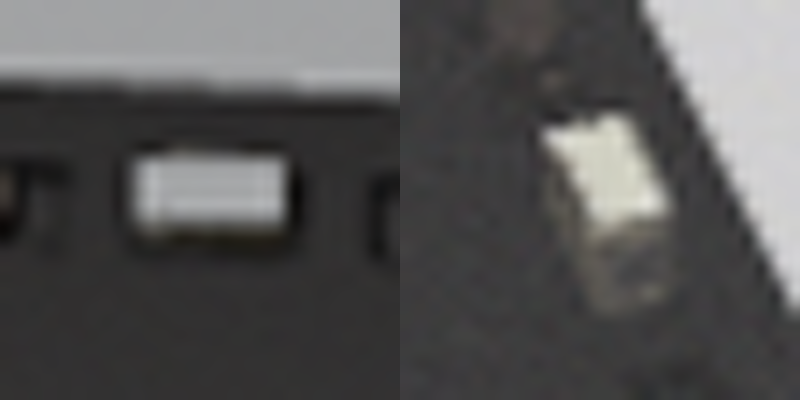

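Step height (about 29 mm) shows at y = 0.210–0.217 in both cameras, against a full height of 34 mm elsewhere, so the stepped end points to +y. Relay yaw is -4.8° and socket yaw is +3.45°. On to the grasp.

```bash
cat >> h.py <<'E'
from scipy.spatial.transform import Rotation as Ro
def quat(yaw,flip=1):   # tool down, jaw axis along part x
    c,s=np.cos(yaw)*flip,np.sin(yaw)*flip
    y=np.array([c,s,0]); z=np.array([0,0,-1.]); x=np.cross(y,z)
    q=Ro.from_matrix(np.stack([x,y,z],1)).as_quat(); return np.r_[q[3],q[:3]]
YR=np.radians(-4.83); YS=np.radians(3.47)
E
python3 - <<'E'
from h import *
p=np.array([.5735,.2032,.23])
for f in (1,-1):
    a=ctrl.ik(p,quat(YR,f)); b=ctrl.ik([.5317,-.204,.1],quat(YS,f)); print(f,None if a is None else np.round(a,2),None if b is None else np.round(b,2))
E
```

```text
1 [ 0.22  0.66 -1.08  1.54  0.6   1.3  -1.02] [ 0.69  0.61 -0.57  1.82  0.43  0.84 -0.03]
-1 [ 0.27  0.72 -1.23  1.54  0.69  1.37  2.04] [ 0.21  0.56  0.18  1.82 -0.14  0.77 -2.62]
```

```bash
python3 - <<'E'
from h import *
q=quat(YR,1)
ctrl.movel([.239,-.578,.30],max_speed=.3)
ctrl.movep([.5735,.2032,.24],q); s=get_state(); print(s["time"],s["tcp_pos"].round(4),s["eef_rot"].round(3),q.round(3))
ctrl.movel([.5735,.2032,.06],max_speed=.2)
ctrl.movel([.5735,.2032,.0152],max_speed=.05)
s=get_state(); print(s["time"],s["tcp_pos"].round(4),s["contact_force"].round(2),s["width"],s["qpos"].round(2))
E
```

```text
5.5667 [0.574  0.2021 0.2399] [ 0.     0.737  0.676 -0.   ] [0.    0.736 0.677 0.   ]
7.6667 [0.5736 0.2034 0.0155] [-0.9   0.05  0.33] 0.0854286148125265 [ 0.18  0.93 -1.03  1.78  0.94  1.01 -1.31]
```

```bash
python3 - <<'E'
from h import *
ctrl.close_gripper(30); s=get_state(); print(s["time"],s["tcp_pos"].round(4),s["contact_force"].round(2),s["width"])
ctrl.movel([.5735,.2032,.06],max_speed=.06)
ctrl.movel([.5735,.2032,.22],max_speed=.25)
s=get_state(); print(s["time"],s["tcp_pos"].round(4),s["contact_force"].round(2),s["width"])
C=[]
for n in ("top","side"):
    im,d=vision.grab_frame(n); c=proj(n,s["tcp_pos"]).astype(int); print(n,c)
    x=np.clip(c[0]-50,0,460); y=np.clip(c[1]-45,0,320); C.append(cv2.resize(np.clip(im[y:y+100,x:x+100]*1.6,0,255).astype(np.uint8),(400,400)))
cv2.imwrite("pics/e.png",np.hstack(C))
E
```

```text
8.325 [0.5735 0.2032 0.0153] [0.1  0.06 1.21] 0.012094861584331927
10.0167 [0.5731 0.2024 0.2186] [ 0.56 -0.28 -0.28] 0.012325881565961318
top [237 172]
side [281 135]
```

View pics/e.png

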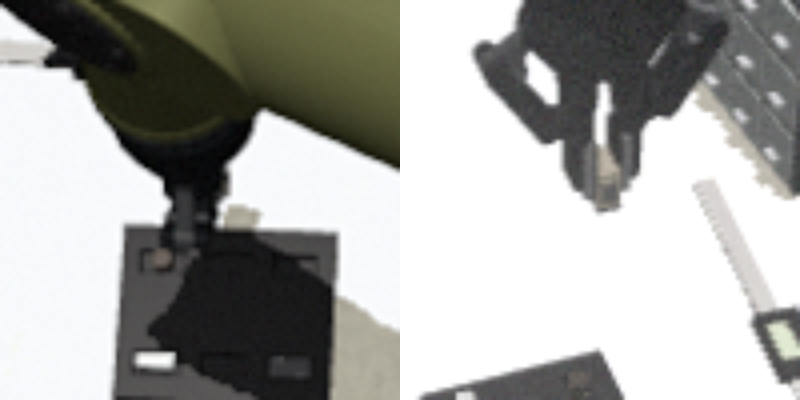

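The relay is held upright between the pads (side crop, at (605,185)), and the tray's other parts haven't moved. Now I'll carry it over, high.

```bash
python3 - <<'E'
from h import *
q=quat(YS,1)
ctrl.movep([.5317,-.2040,.24],q); s=get_state(); print(s["time"],s["tcp_pos"].round(4),s["width"])
ctrl.movel([.5317,-.2040,.095],q,max_speed=.15)
ctrl.pause(.2)
s=get_state(); print(s["time"],s["tcp_pos"].round(4),s["eef_rot"].round(4),q.round(4),s["contact_force"].round(2),s["width"],s["qpos"].round(2))
F=[vision.grab_frame("side") for _ in range(4)]
im=np.mean([f[0] for f in F],0); d=np.median([f[1] for f in F],0); np.savez("side2.npz",im=im,d=d)
print(proj("side",s["tcp_pos"]))
for k in ("relay_center","socket_top"): print(k,[(round(a["p"],2),np.round(a["point"],1)) for a in models.recognise("side",k)[:3]])
im2,d2=vision.grab_frame("top"); np.savez("top2.npz",im=im2,d=d2)
g=lambda x:np.clip(x*1.8,0,255).astype(np.uint8)
cv2.imwrite("pics/f.png",np.hstack([cv2.resize(g(im[290:380,305:395]),(560,560),interpolation=2),cv2.resize(g(im2[150:250,350:450]),(240,240)).repeat(1,0) if 0 else cv2.copyMakeBorder(cv2.resize(g(im2[150:250,350:450]),(240,240)),0,320,0,0,0)]))
E
```

```text
11.6333 [ 0.5321 -0.2025  0.2402] 0.012125564631149882
12.95 [ 0.5321 -0.2041  0.0957] [6.000e-04 6.855e-01 7.281e-01 2.000e-04] [0.     0.6854 0.7282 0.    ] [-0.28  0.35  0.04] 0.012456015693295868 [ 1.    0.86 -1.23  1.82  0.9   1.16 -0.48]
[353.75507917 330.42419719]
relay_center []
socket_top [(0.71, array([353.3, 342.8]))]
```

View pics/f.png

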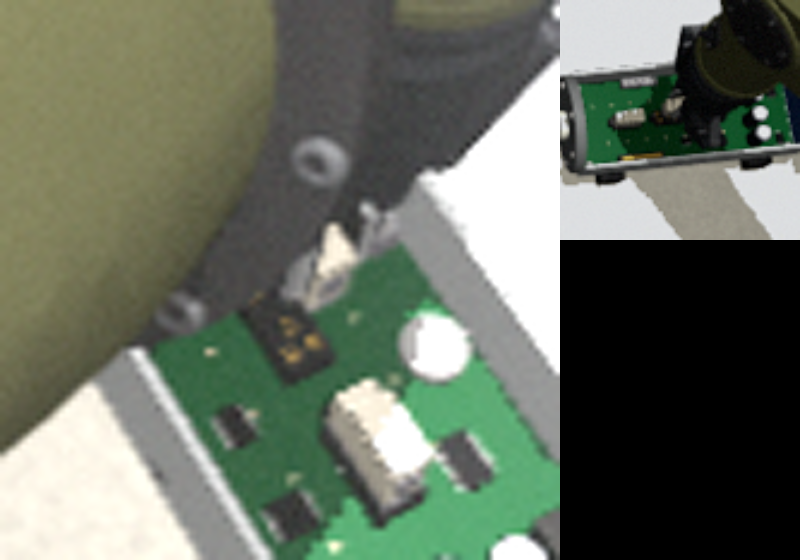

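The arm's elbow blocks much of the side view. The socket shows at about crop (290,340), with the relay's end and pins at (325,265). I'll lift and swing the elbow to the other side (same tool pose) for a clear view.

```bash
python3 - <<'E'
from h import *
q=quat(YS,1); P=[.5317,-.2040]
ctrl.movel(P+[.30],q,max_speed=.25)
ctrl.set_joints([.21,.31,.18,1.82,-.14,.77,.52]); s=get_state(); print(s["time"],s["tcp_pos"].round(4),s["eef_rot"].round(3))
ctrl.movep(P+[.24],q); s=get_state(); print(s["time"],s["tcp_pos"].round(4),s["eef_rot"].round(4),s["qpos"].round(2))
ctrl.movel(P+[.088],q,max_speed=.15)
ctrl.pause(.2)
s=get_state(); print(s["time"],s["tcp_pos"].round(4),s["eef_rot"].round(4),q.round(4),s["contact_force"].round(2),s["width"],s["qpos"].round(2))
F=[vision.grab_frame("side") for _ in range(4)]
im=np.mean([f[0] for f in F],0); d=np.median([f[1] for f in F],0); np.savez("side3.npz",im=im,d=d,tcp=s["tcp_pos"])
for k in ("relay_center","socket_top"): print(k,[(round(a["p"],2),np.round(a["point"],1)) for a in models.recognise("side",k)[:3]])
cv2.imwrite("pics/g.png",cv2.resize(np.clip(im[295:370,315:390]*1.8,0,255).astype(np.uint8),(600,600),interpolation=cv2.INTER_CUBIC))
E
```

```text
15.6417 [ 0.5499 -0.2083  0.2458] [0.107 0.681 0.721 0.066]
16.05 [ 0.5324 -0.204   0.2386] [1.000e-04 6.852e-01 7.284e-01 3.000e-04] [ 0.19  0.42  0.2   1.64 -0.09  1.09  0.48]
17.4167 [ 0.5321 -0.2042  0.0887] [6.000e-04 6.854e-01 7.282e-01 3.000e-04] [0.     0.6854 0.7282 0.    ] [-0.64 -0.24 -0.89] 0.012288430193207283 [ 0.22  0.58  0.17  1.83 -0.13  0.74  0.52]
relay_center []
socket_top [(0.52, array([351.7, 346.1]))]
```

View pics/g.png

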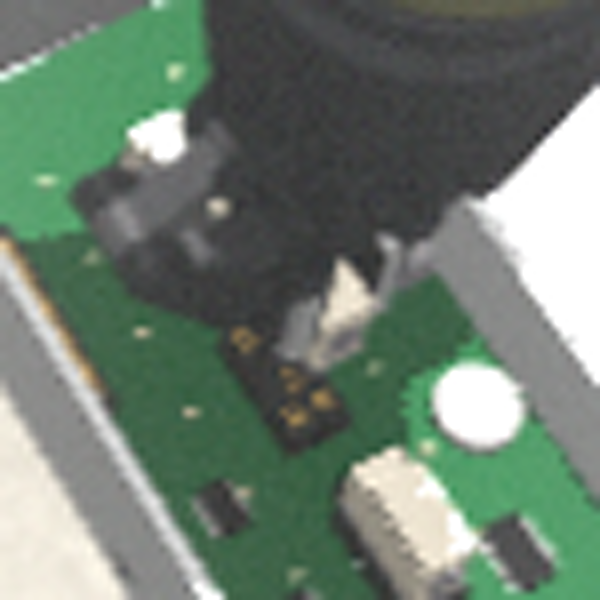

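```bash
cat >> h.py <<'E'
def wire(L,yaw,c):  # box corners, L=(x,y,z0,z1) about c
    h=np.array([[sx*L[0]/2,sy*L[1]/2] for sx,sy in((-1,-1),(1,-1),(1,1),(-1,1))])
    r=np.array([[np.cos(yaw),-np.sin(yaw)],[np.sin(yaw),np.cos(yaw)]]); w=h@r.T+np.array(c[:2])
    return [np.c_[w,np.full(4,z)] for z in L[2:]]
def draw(img,n,boxes,col,u0,v0,k):
    pts=[np.array([(proj(n,p)-[u0,v0]+.5)*k for p in b]).astype(int) for b in boxes]
    for b in pts: cv2.polylines(img,[b],True,col,1)
    for a,b in zip(*pts): cv2.line(img,tuple(map(int,a)),tuple(map(int,b)),col,1)
E
python3 - <<'E'
from h import *
z=np.load("side3.npz"); im,d,t=z["im"],z["d"],z["tcp"]; P=cloud("side",d)
u0,v0,k=330,310,12
a=cv2.resize(np.clip(im[v0:v0+50,u0:u0+50]*1.8,0,255).astype(np.uint8),(600,600),interpolation=cv2.INTER_CUBIC)
draw(a,"side",wire((.017,.036,.042,.051),YS,(.5303,-.2032)),(0,0,255),u0,v0,k)
rb=t[2]-.0112   # pin tips
draw(a,"side",wire((.013,.029,rb+.004,rb+.0295),YS,t),(255,0,255),u0,v0,k)
cv2.imwrite("pics/h.png",a)
m=(im[...,1]>0)&(P[...,2]>.075)&(P[...,2]<.115)&(abs(P[...,0]-.532)<.03)&(P[...,1]<-.2)&(P[...,1]>-.24)
for v,u in np.argwhere(m&(np.indices(d.shape)[0]>325)): print(u,v,(P[v,u]*1000).round(1),im[v,u].round(0))
E
```

```text
365 326 [ 549.7 -209.7  109.1] [59. 59. 59.]
357 327 [ 536.8 -204.6  106.4] [64. 68. 69.]
358 327 [ 538.  -205.7  107.6] [47. 50. 49.]
359 327 [ 537.4 -208.6  113.5] [30. 27. 25.]
365 327 [ 550.4 -209.7  104.6] [58. 58. 59.]
357 328 [ 536.1 -206.   105.7] [ 98. 108. 112.]
358 328 [ 537.5 -207.   106.4] [ 88.  95. 100.]
359 328 [ 538.6 -208.1  107.7] [45. 47. 49.]
360 328 [ 538.6 -210.4  112.1] [31. 31. 30.]
363 328 [ 542.4 -213.5  114.8] [67. 68. 67.]
364 328 [ 544.1 -214.1  114.4] [70. 69. 69.]
365 328 [ 551.4 -209.6   99.3] [56. 54. 54.]
357 329 [ 534.6 -208.1  107.1] [104. 113. 118.]
358 329 [ 536.5 -208.6  106.5] [114. 124. 129.]
359 329 [ 538.  -209.4  106.6] [80. 86. 91.]
360 329 [ 538.1 -211.6  110.9] [39. 40. 41.]
361 329 [ 538.7 -213.2  113.5] [30. 32. 30.]
362 329 [ 540.  -214.2  114.3] [48. 48. 48.]
363 329 [ 542.2 -214.3  112.6] [72. 71. 72.]
364 329 [ 549.5 -209.8   97.4] [63. 62. 62.]
357 330 [ 534.2 -209.2  105.6] [104. 114. 118.]
358 330 [ 535.3 -210.4  106.9] [116. 126. 132.]
359 330 [ 537.8 -210.3  104.5] [116. 127. 133.]
360 330 [ 538.3 -212.   107.5] [77. 83. 86.]
[... 4496 characters left out ...]
6.4   83.9] [69. 74. 76.]
350 339 [ 519.2 -214.    91.5] [60. 60. 59.]
351 339 [ 520.3 -215.3   93.3] [76. 76. 77.]
352 339 [ 525.3 -212.7   83.1] [69. 70. 69.]
353 339 [ 525.6 -214.7   87.1] [70. 75. 77.]
354 339 [ 525.9 -216.7   90.9] [78. 87. 90.]
355 339 [ 527.7 -217.3   90.5] [72. 74. 77.]
356 339 [ 530.8 -216.6   86.2] [68. 71. 73.]
357 339 [ 533.5 -216.3   83.1] [69. 72. 74.]
358 339 [ 536.  -216.2   80.6] [58. 64. 58.]
353 340 [ 525.6 -215.4   84.4] [60. 63. 64.]
354 340 [ 526.6 -216.8   86.2] [79. 86. 89.]
355 340 [ 529.  -216.7   83.8] [75. 79. 83.]
356 340 [ 531.2 -216.9   82.2] [60. 66. 60.]
353 341 [ 525.5 -216.2   81.8] [46. 46. 48.]
354 341 [ 527.3 -216.8   81.3] [55. 56. 56.]
```

View pics/h.png

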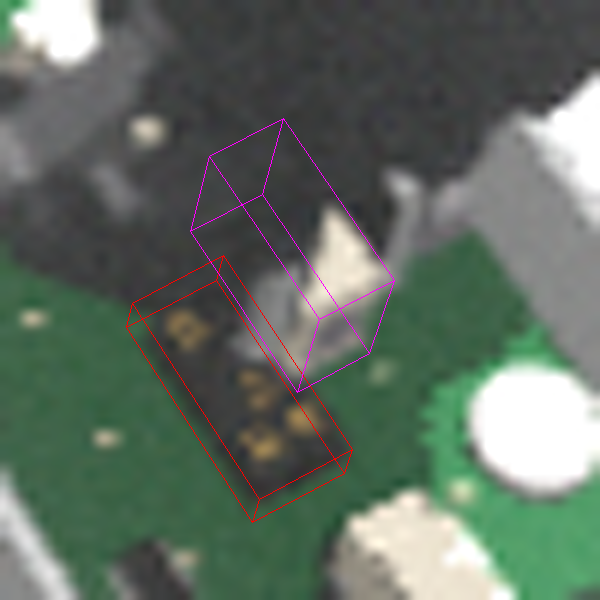

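```bash
python3 - <<'E'
from h import *
def R2(p,yaw=YS): # into instrument axes
    c,s=np.cos(yaw),np.sin(yaw); return np.c_[c*p[:,0]+s*p[:,1],-s*p[:,0]+c*p[:,1],p[:,2]]
def face(P,im,c,z0,z1,tag):
    q=R2(P.reshape(-1,3)*1000); col=im.reshape(-1,3); cc=R2(np.array([[*c,0]])*1000)[0]
    warm=(col[:,2]-col[:,0]>4)|(col.mean(1)>100)
    a=(abs(q[:,0]-cc[0])<9)&(abs(q[:,1]-(cc[1]-14.5))<4)&(q[:,2]>z0)&(q[:,2]<z1)&warm
    y=np.median(q[a,1]); a&=abs(q[:,1]-y)<1; y=np.median(q[a,1])
    x=q[a,0]; r=(x.min(),x.max()); print(tag,a.sum(),"face y",y.round(2),"x",np.round(r,1),np.mean(r).round(2),np.percentile(x,[5,95]).round(1)); return np.mean(r),y
for f in ("side1","side3"):
    z=np.load(f+".npz"); im=z["im"]; P=cloud("side",z["d"])
    print(f); o=[]
    if f=="side1": o.append(face(P,im,(.5274,-.1563),60,73,"fit1"))
    o.append(face(P,im,(.5332,-.2501),60,73,"fit2"))
    if f=="side1": m=np.mean(o,0); print("socket",m)
    else: h=face(P,im,(.5313,-.2021),86,105,"held"); print("held-socket (instr axes)",np.array(h)-m)
z=np.load("side3.npz"); t=z["tcp"]; u0,v0,k=320,305,10
# overlay in side-cam frame: socket and held relay at fitted places
im=z["im"]; a=cv2.resize(np.clip(im[v0:v0+60,u0:u0+60]*1.8,0,255).astype(np.uint8),(600,600),interpolation=cv2.INTER_CUBIC)
c,s=np.cos(YS),np.sin(YS); inv=lambda p:np.array([c*p[0]-s*(p[1]+14.5),s*p[0]+c*(p[1]+14.5)])/1000
S=inv(m);H=inv(h);print("S",S.round(4),"H",H.round(4),"tcp",t)
draw(a,"side",wire((.017,.036,.042,.0505),YS,S),(0,0,255),u0,v0,k)
draw(a,"side",wire((.013,.029,t[2]-.0078,t[2]+.0177),YS,H),(255,0,255),u0,v0,k)
for y in (.047,-.047):
    C=S+np.array([-s,c])*y; draw(a,"side",wire((.013,.029,.0505,.076),YS,C),(255,255,0),u0,v0,k)
cv2.imwrite("pics/i.png",a)
E
```

```text
side1
fit1 8 face y -202.02 x [511.3 521.3] 516.34 [511.5 520.4]
fit2 8 face y -296.1 x [511.1 522.4] 516.77 [511.2 522. ]
socket [ 516.55679609 -249.0567868 ]
side3
fit2 10 face y -295.98 x [511.  522.9] 516.93 [511.1 522.1]
held 16 face y -248.15 x [511.8 524. ] 517.92 [511.8 523.4]
held-socket (instr axes) [1.35871475 0.90179222]
S [ 0.5298 -0.2029] H [ 0.5311 -0.2019] tcp [ 0.53210657 -0.2041508   0.08873469]
```

View pics/i.png

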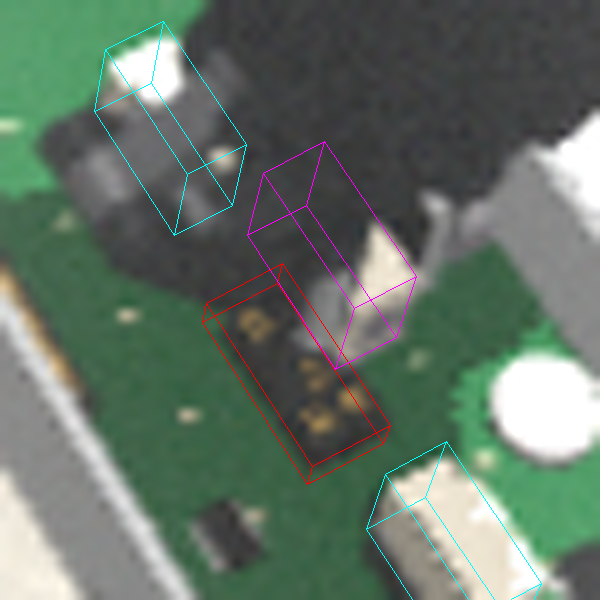

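The socket (red) and fitted-relay (cyan) overlays agree with the picture. The held relay (magenta) sits about +0.9 mm in x and +0.9 mm in y from the socket centre, in instrument axes. I'll correct that, descend to 5 mm, and check again.

```bash
python3 - <<'E'
from h import *
q=quat(YS,1); T=np.array([.53126,-.20515,.0674]); cmd=T-[.0004,-.0002,.0007]
ctrl.movel(list(cmd[:2])+[.087],q,max_speed=.03)
ctrl.movel(list(cmd),q,max_speed=.03); ctrl.pause(.4)
s=get_state(); e=T-s["tcp_pos"]; print(s["time"],e.round(4))
if np.abs(e).max()>.0003: cmd=cmd+e; ctrl.movel(list(cmd),q,max_speed=.02); ctrl.pause(.4)
s=get_state(); t=s["tcp_pos"]; print(s["time"],t.round(5),s["eef_rot"].round(4),q.round(4),s["contact_force"].round(2),s["width"])
F=[vision.grab_frame("side") for _ in range(6)]
im=np.mean([f[0] for f in F],0); d=np.median([f[1] for f in F],0); np.savez("side4.npz",im=im,d=d,tcp=t)
P=cloud("side",d); c,sn=np.cos(YS),np.sin(YS)
Q=np.stack([c*P[...,0]+sn*P[...,1],-sn*P[...,0]+c*P[...,1],P[...,2]],-1)*1000
m=(abs(Q[...,0]-517)<8)&(abs(Q[...,1]+249)<3)&(Q[...,2]>63)&(Q[...,2]<83)&(im[...,2]-im[...,0]>4)
y=np.median(Q[m][:,1]); m&=abs(Q[...,1]-y)<1; x=Q[m][:,0]; print("held face",m.sum(),y.round(2),x.min().round(1),x.max().round(1),"want -249.06, ~517.0; top z",np.round(np.percentile(Q[(abs(Q[...,0]-517)<5)&(abs(Q[...,1]+246)<2.5)][:,2],[50,90]),1))
u0,v0,k=320,305,10
a=cv2.resize(np.clip(im[v0:v0+60,u0:u0+60]*1.8,0,255).astype(np.uint8),(600,600),interpolation=cv2.INTER_CUBIC); b=a.copy()
S=np.array([.5300,-.2030])
draw(a,"side",wire((.017,.036,.042,.0505),YS,S),(0,0,255),u0,v0,k)
draw(a,"side",wire((.013,.029,.0595,.085),YS,S),(255,0,255),u0,v0,k)
cv2.imwrite("pics/j.png",cv2.resize(np.hstack([a,b]),(800,400)))
E
```

```text
19.1917 [ 0.0004 -0.0002  0.0006]
19.8417 [ 0.5312  -0.20516  0.0673 ] [-0.      0.6854  0.7282 -0.    ] [0.     0.6854 0.7282 0.    ] [-0.66 -0.01 -1.06] 0.01199167893288936
held face 16 -249.29 510.8 523.1 want -249.06, ~517.0; top z [285.  492.9]
```

View pics/j.png

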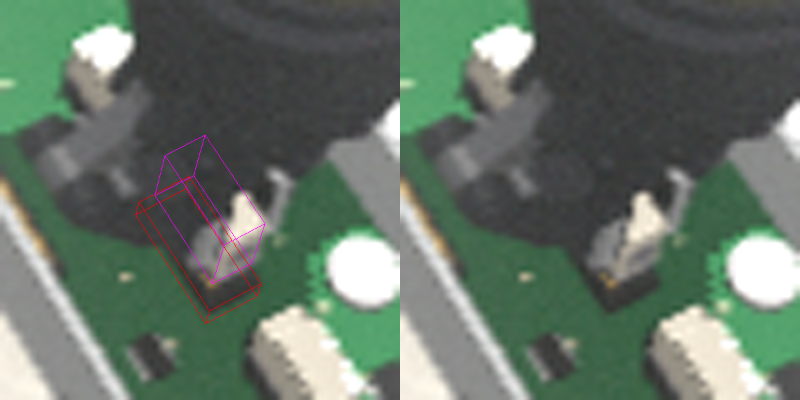

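Relay end face is within 0.25 mm of target in y and x matches. One quick height check, then hand in.

```bash
python3 - <<'E'
from h import *
z=np.load("side4.npz"); P=cloud("side",z["d"]); im=z["im"]
m=(abs(P[...,0]-.532)<.006)&(P[...,1]<-.203)&(P[...,1]>-.2165)&(P[...,2]>.078)&(P[...,2]<.09)&(im[...,2]>115)
top=np.median(P[m][:,2]); print(m.sum(),"top z raw",top,"-> pins",top+.0005-.0295)
n=(abs(P[...,0]-.5335)<.006)&(abs(P[...,1]+.2501)<.01)&(P[...,2]>.066)&(P[...,2]<.085)&(im[...,2]>115); print("fitted top raw",np.median(P[n][:,2]),"(true .0765)")
if .0535<top+.0005-.0295<.0585: ticket.close_job(); print("closed",get_state()["time"],get_state()["tcp_pos"].round(4))
E
```

```text
18 top z raw 0.08476736146806677 -> pins 0.05576736146806677
fitted top raw 0.07576795118111099 (true .0765)
the job is handed in; nothing more can be done
the job is handed in; nothing more can be done
```

The relay is gripped and hovering upright over the middle, empty socket, its stepped end towards the socket's tapered end. I handed the job in with it still held there, about 20 s into the 42 s limit.

I took it from its tray pocket with a 30 N grip and carried it over the instrument at about 0.24 m. I then swung the elbow aside for a clear side view and corrected its position by about 1 mm before lowering it.

**Last checks, all from the side camera:**
- **Alignment:** the relay is within about 0.3 mm of the socket centre, lengthwise and across. Pixels there are about 2 mm, so the true uncertainty is perhaps 1 mm.
- **Height:** the pin tips are at about 55.8 mm, 4.8 mm above the socket. Correcting by the fitted relay's known height instead gives 5.0 mm.
- **Contact:** the outside force read about 1 N, so nothing is touching.

**What disagreed or was not checked:**
- The two cameras differ by 2–3 mm in absolute position, so I used the side camera's relative measurements for the final alignment.
- The trained networks missed the held relay, so I measured it from depth and overlays instead.
- The gripper hides the stepped end in the final view. Its direction comes from the depth measured in the tray before the pick.
- I did not re-measure the other parts and tools at the end. The tray picture taken after the pick showed its parts undisturbed.

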